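Hang the coupon cage in the rectangular bath of an immersion carousel

ROBOT

A 6-joint arm with a two-finger parallel gripper is mounted at the origin on the work surface. World frame = base frame: x ahead of the robot, y to its left, z up, the work surface at z = 0. Lengths are in m, angles in rad, forces in N, time in s.
With the tool pointing down it reaches from about 0.25 to 0.8 m from the base axis. Payload 8.5 kg.
Tool frame: the origin (TCP) lies midway between the tips of the shut fingers; the grasp point (between the pads) lies 19 mm behind it; z points along the fingers, y is the line along which they close (so a half turn about z gives the same grasp; the last joint's range is limited). The gripper opens to 85 mm and grips with 20 to 120 N. Pads are 22 mm wide; open, the fingers measure 114 mm over their backs; the gripper's body (76 mm by 85 mm) begins 54 mm behind the grasp point. The pads swing forward as they close: fully open they stand 13 mm farther back than shut.
Start: joints at [1.137, 0.238, -0.013, 1.319, 0, 1.571], TCP at [0.221, 0.476, 0.231] pointing down, gripper open.
Joint ranges: [-2.66, 2.66], [-1.03, 1.9], [-1.14, 1.46], [-1.82, 2.27], [-1.45, 1.34], [-3.14, 3.14]. Speed limits (rad/s): [2.22, 2.22, 2.79, 3.14, 3.14, 3.14].

INTERFACE

Orientations are given as a unit quaternion [x, y, z, w].
In Python, from cell import sensors, optics, workorder gives the robot as it stands. The module is installed in compiled form; this text tells all that it offers.
- The arm moves only by the tool move_arm, never from a script. Its argument "plan" is a list of rows, each an object of numbers: "jaw": the closure in counts, from 0 (fully open) to 255 (shut); "dx", "dy", "dz": the shift along the tool's x, y, z in units of 30 mm (1.0 is 30 mm); "twist": the turn about the tool's z in degrees. In form: [{"jaw": .., "dx": .., "dy": .., "dz": .., "twist": ..}, ...]. A call has 1 to 8 rows; each row is the pose to reach, as a shift and turn from the pose commanded when the call began, along the tool's axes at that moment; what a row does not reach only later rows make up. A row lasts 1/12 s, in which the tool goes at most 41.7 mm and 7.16 degrees, less where a joint would pass 70% of its speed; a pose out of reach is approached as far as the arm can. A call with a gripper value outside its range is refused whole. The fingers move at their own pace and stop on an object; "grip_force" is the grip in N (left out, the last holds). Time passes only in rows, so rows that repeat a pose let the fingers close. It gives the time, the measured TCP pose, the force, the opening and the grip force at its end, in the units of the state.
- sensors.state(): the state, without advancing time (a new reading comes with each control period).
- optics.camera(name): name is "scene" or "top" or "wrist"; returns a dict with "pixels" (384x512x3 uint8, red, green, blue), "fx", "fy", "cx", "cy" (pixels), "T" (4x4, takes a point from camera to world coordinates); the wrist camera has in their place "hand_eye" (4x4, takes a point from camera to tool coordinates, whose origin is the TCP and whose axes are the flange's). Camera axes: x right, y up, looking along -z (the intrinsics and any distortion apply to the point x, -y, -z); pixel columns grow to the right and rows downward; lengths in m; the calibration is good to about 2 mm. The wrist camera is an equidistant fisheye: a pixel r from the principal point sees the ray r / f radians off the axis. A picture is of the moment at which its call begins: read the wrist's pose just before it. There is no depth.
- workorder.finish_job(): hands the job in; it is judged then, once.
The state is a dict: "time_s": time; "qpos": joint angles; "qvel": joint speeds; "joint_torque": joint torques, N m; "eef_pos": TCP position; "tool_rot": TCP orientation; "wrist_force": force on the tool from outside, world axes, zero at the start; "moment": the same for the moment, N m; "width": finger opening in m; "grasp_force": force on a finger pad.
Only numpy, scipy, OpenCV 4.12 (cv2) and the standard library are available. Lean on these libraries where they do the work, as an engineer would, in place of code of your own. Each camera call takes 0.05 s, during which the arm holds its last target. There are 200 camera calls.

TASK

First turn the immersion carousel so that its rectangular steel bath stands in line with the loading tongue of the base. Then hang the cage of metal test coupons inside that bath by its own hook over the bath's outer wall (the one nearest the tongue), and let go, leaving the carousel lined up. Keep the cage upright throughout and leave the other things on the bench where they are.

Things in the scene. Friction and masses are not known exactly. Their poses are not given: they have to be found in the camera images.
- load_point (a point): Point fixed over the carousel's base, 125 mm above the bench: where the centre of the rectangular bath's mouth must come. It lies 85 mm from the turntable's axis towards the loading tongue. Its x axis points from the tongue to the turntable's axis, z up.
- tongue (a point): Top of a small black diamond-shaped block on the loading tongue, 192 mm from the axis and 20 mm above the bench; same axes as the load point. The tongue is a grey bar 50 mm wide, 10 mm tall, that sticks out of the round grey base (radius 160, 12 tall, bolted down) from 160 to 225 mm from the axis. The base's place and yaw vary.
- carousel (a joint): Angle of the turntable (rad), anticlockwise from above positive; the rectangular bath is in line with the tongue at 0 and at every whole turn. It may be turned either way (stops over a turn off), against friction of about 0.25 N m plus light damping, and stays where it is left. Aluminium disc, radius 150 mm, top 30 mm above the bench.
- post (a point): Top of one of three upright steel posts for turning the table by hand: radius 6 mm, 137 mm from the axis, from the disc up to 165 mm above the bench. This one is opposite the rectangular bath (180 degrees); the other two are 60 degrees to either side of the bath. They rise 40 mm above the highest rim and can be pushed sideways there.
- bath (a point): Centre of the mouth of the rectangular steel bath fixed on the turntable, at rim height, 125 mm above the bench. Outside 84 mm radially by 100 mm across, 95 tall, walls 4 mm, inner floor 91 mm below the rim. The frame turns with the table: x points to the table's axis, z up. Two round pots (radius 46 and 36, rims 125 and 110 mm above the bench) stand 120 degrees on either side.
- bath_rim (a point): Middle of the top edge of the bath's outer wall (the one farthest from the axis), in the middle of its 4 mm thickness, 125 mm above the bench; x points inward to the axis, across the wall, y along the wall, z up.
- cage_grip (a point): Centre of the cage's black upright grip tab: 12 mm thick (along x), 24 mm wide (along y), 50 mm tall. It is 109 mm above the cage's underside and 29 mm straight above point cage_hook. The cage stands upright on the bench at first, 134 mm tall in all, 0.15 to 0.3 kg. Seen from the tab the cage's body is on the +x side, the hook's free end on the -x side. z up.
- cage_hook (a point): Middle of the underside of the hook's top bar, 80 mm above the cage's underside. The hook is a 20 mm wide steel strip bent to an inverted U, open downwards; its gap is 12 mm, from x = -6 to +6 mm. On the +x side the strip goes down to the cage; on the -x side the free end reaches 22 mm below this point, its outer face 9 mm out. Hung, the cage leans on the wall, clear of the floor.
- cage_base (a point): Centre of the underside of the steel cage: 40 mm (x) by 46 mm (y), about 55 mm tall without its hook strip, three metal coupons fixed in it. It lies 26 mm to the +x side of hook and grip and 109 mm below the grip's centre; same axes.
- wash_bottle: Bystander to leave alone: white squeeze bottle, radius 30, 150 tall (mm). Origin at the centre of its underside, z up.
- tube_rack: Bystander to leave alone: white test-tube rack with five glass tubes, 70 x 220, 165 tall (mm). Origin at the centre of its underside, z up.
- flask: Bystander to leave alone: conical glass flask, radius 38, 108 tall (mm). Origin at the centre of its underside, z up.
- beaker: Bystander to leave alone: glass beaker, radius 34, 85 tall (mm). Origin at the centre of its underside, z up.
- dish: Bystander to leave alone: flat white dish, radius 45, 16 tall (mm). Origin at the centre of its underside, z up.
- stopper: Bystander to leave alone: dark rubber stopper, radius 16, 28 tall (mm). Origin at the centre of its underside, z up.
- cork_block: Bystander to leave alone: cork block, 60 x 35 x 25 (mm). Origin at the centre of its underside, z up.

How it is judged:
By the outcome, as a careful person would: the job done as asked, in the order asked, and still so for the second after the job is handed in, with the robot touching nothing.
It also fails if it takes over 59 s, if anything falls off the work surface, if the arm or the gripper's body presses on something with over 40 N, if the wrist force passes 120 N, or if a joint passes its speed limit or range.

## Working session

There is one attempt and no reset: what is moved stays moved. The work goes in short steps, Python scripts to look and compute and a tool call to move; the robot and the scene stay as the last step left them, time stands still between calls to the robot, and variables do not carry over. Pictures are saved under pics/ and viewed, at most 13 in all, crops included, and the job is handed in when it is done.

Besides the shell and the picture viewer there is one more tool, called after "Emit:" by a JSON object that holds its "op" and its "data". move_arm: Moves the arm, as the interface text tells. Its arguments: {"type":"object","properties":{"plan":{"type":"array"},"grip_force":{"type":"number"}},"required":["plan"]}

```bash
mkdir -p pics; cat > h.py <<'E'
import numpy as np,cv2
from cell import sensors,optics,workorder
def snap(name,fn=None):
    s=sensors.state();c=optics.camera(name)
    if fn: cv2.imwrite('pics/'+fn,c['pixels'][:,:,::-1])
    return s,c
E
python3 - <<'E'
from h import *
import pickle
d={}
for n in ['scene','top','wrist']:
    s,c=snap(n); d[n]=c
    print(n,c['fx'],c['fy'],c['cx'],c['cy'],[k for k in c], np.round(c.get('T',c.get('hand_eye')),4).tolist())
pickle.dump(d,open('d0.pkl','wb'))
print(s)
for n in ['scene','top']:
    cv2.imwrite(f'pics/{n}0.png',cv2.resize(d[n]['pixels'][:,:,::-1],(800,600),interpolation=cv2.INTER_CUBIC))
E
```

```text
scene 355.26698997879726 355.26698997879726 257.1860020881707 194.35715732730418 ['pixels', 'fx', 'fy', 'cx', 'cy', 'T'] [[0.8679, -0.283, 0.4082, 0.9203], [0.4967, 0.4939, -0.7137, -0.7643], [0.0004, 0.8222, 0.5692, 0.7151], [0.0, 0.0, 0.0, 1.0]]
top 451.56622797016223 451.56622797016223 251.88448942251912 188.60330201289298 ['pixels', 'fx', 'fy', 'cx', 'cy', 'T'] [[-0.0279, 0.9934, -0.1115, 0.369], [-0.9996, -0.028, -0.0, -0.017], [-0.0032, 0.1115, 0.9938, 1.2647], [0.0, 0.0, 0.0, 1.0]]
wrist 297.3186396354542 297.3186396354542 254.25660769808056 192.0155777203137 ['pixels', 'fx', 'fy', 'cx', 'cy', 'hand_eye'] [[-0.0001, 0.9609, 0.2771, 0.0701], [1.0, 0.0003, -0.0008, -0.0002], [-0.0008, 0.2771, -0.9609, -0.1425], [0.0, 0.0, 0.0, 1.0]]
{'time_s': 0.1, 'qpos': array([ 1.13696865e+00,  2.38707025e-01, -1.41595864e-02,  1.31918421e+00,
        1.32718868e-06,  1.57080085e+00]), 'qvel': array([-0.00038334, -0.00294547,  0.00215836,  0.00068145,  0.00121974,
       -0.00028431]), 'joint_torque': array([ 1.81481726e-03, -5.39722860e+01,  3.46998310e+01,  1.34769670e-02,
        1.29579435e-04,  6.57175605e-06]), 'eef_pos': array([0.22052953, 0.47603731, 0.23075316]), 'tool_rot': array([ 2.15218981e-01,  9.76565613e-01, -6.12403401e-04, -1.35640237e-04]), 'wrist_force': array([-0.2047878 ,  0.27545411,  0.55830741]), 'moment': array([ 0.02236312, -0.01217669, -0.00085456]), 'grasp_force': 0.0, 'width': 0.08546735481790121}
```

View pics/top0.png

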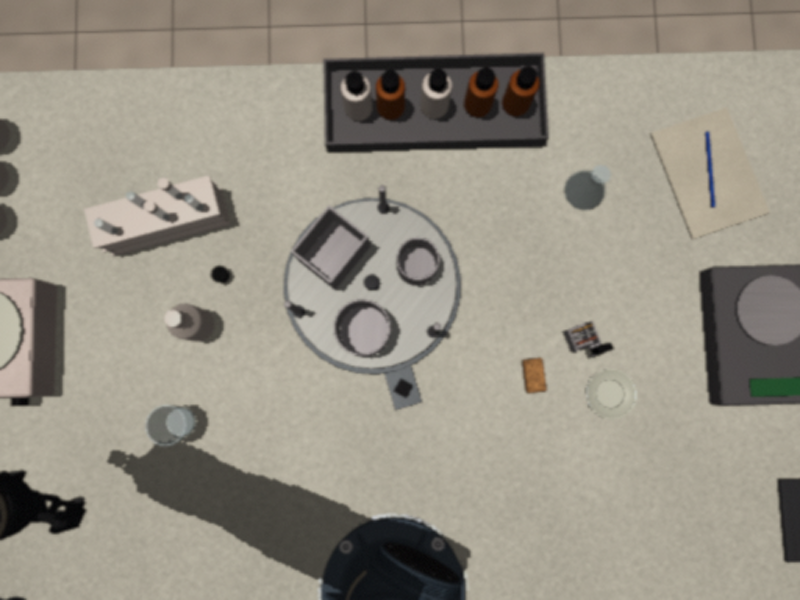

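View pics/scene0.png

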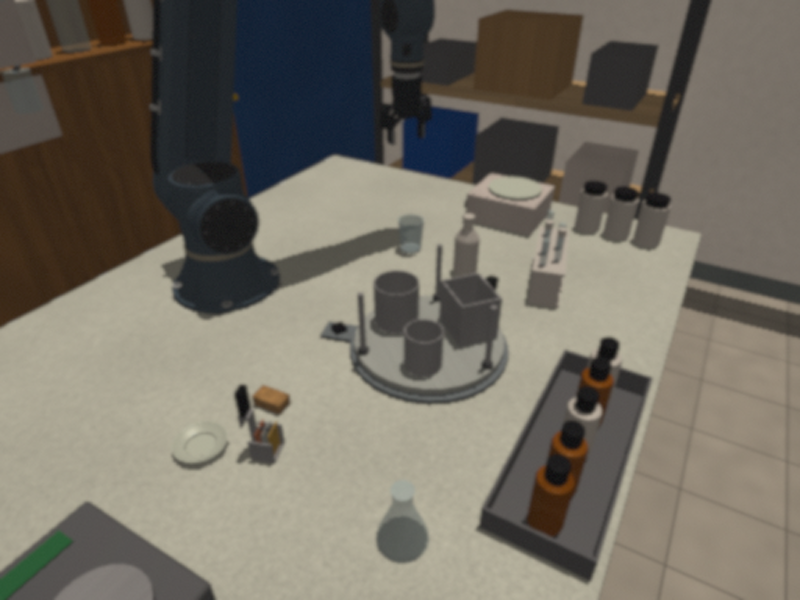

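The top view shows the base axis near (372,283), the tongue diamond at (403,387), the bath at (335,247), the opposite post near (437,330), and the cage at (585,337) with its tab at (600,350). I'll enlarge these.

```bash
python3 - <<'E'
from h import *
import pickle
d=pickle.load(open('d0.pkl','rb'))
p=d['top']['pixels'][:,:,::-1]
a=cv2.resize(p[118:268,176:301],None,fx=4,fy=4,interpolation=cv2.INTER_CUBIC)
b=cv2.resize(p[200:250,358:395],None,fx=8,fy=8,interpolation=cv2.INTER_CUBIC)
o=np.zeros((600,800,3),np.uint8);o[:,:500]=a;o[:400,504:800]=b
cv2.imwrite('pics/crop1.png',o)
s=d['scene']['pixels'][:,:,::-1]
cv2.imwrite('pics/crop2.png',cv2.resize(s[145:300,140:340],(800,620-20),interpolation=cv2.INTER_CUBIC)) # x4, y 600/155
E
```

```text
(no output)
```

View pics/crop1.png

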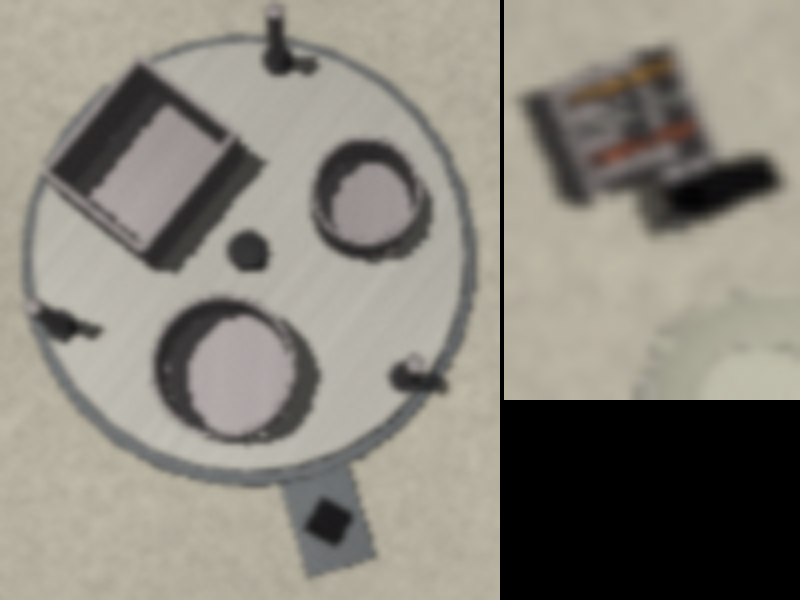

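Crop (4x): post tops are at (275,12), (32,306) and (415,363). The bath rim corners are (139,63), (237,138), (146,248) and (46,170), and the diamond is at (329,522). The coupons and tab slope about -16° in the image, so the cage +x points roughly up.

```bash
cat >> h.py <<'E'
def ray(c,u,v,z,T=None):
    T=c['T'] if T is None else T
    r=T[:3,:3]@np.array([(u-c['cx'])/c['fx'],-(v-c['cy'])/c['fy'],-1.])
    return T[:3,3]+r*(z-T[2,3])/r[2]
E
python3 - <<'E'
from h import *
import pickle
from scipy.optimize import least_squares
c=pickle.load(open('d0.pkl','rb'))['top']
g=lambda x,y,z:ray(c,176+(x+.5)/4-.5,118+(y+.5)/4-.5,z)[:2]
q=lambda x,y,z:ray(c,358+(x-504+.5)/8-.5,200+(y+.5)/8-.5,z)[:2]
posts=np.array([g(275,12,.165),g(32,306,.165),g(415,363,.165)])
cor=np.array([g(*p,.125) for p in [(139,63),(237,138),(146,248),(46,170)]])
dia=g(329,522,.02)
hub=g(249,250,.03)
print('posts',posts,'cor',cor,'dia',dia,'hub',hub)
print([np.linalg.norm(cor[i]-cor[i-1]) for i in range(4)],'bath',cor.mean(0))
# fit axis x,y, table angle, base angle
def f(p):
    a=p[:2];R=lambda t,r:a+r*np.array([np.cos(t),np.sin(t)])
    return np.r_[R(p[2]+np.pi,.137)-posts[2],R(p[2]-np.pi/3,.137)-posts[0],R(p[2]+np.pi/3,.137)-posts[1],R(p[2],.085)-cor.mean(0),R(p[3],.192)-dia]
s=least_squares(f,[.5,0,.8,-2.85]);print(s.x,np.degrees(s.x[2:]),np.round(s.fun*1000,1))
a=q(570,97,.055);b=q(670,68,.055);print('cage y ang',np.degrees(np.arctan2(*(a-b)[::-1]))-90)
print('tab top',q(735,172,.134),'tab mid',q(705,192,.109),'body',q(628,130,.05))
E
```

```text
posts [[ 0.66341653 -0.00296543]
 [ 0.48354412  0.15052041]
 [ 0.44204359 -0.0825769 ]] cor [[0.64303438 0.08596874]
 [0.59220381 0.02403712]
 [0.52276838 0.08363022]
 [0.57490065 0.14669192]] dia [ 0.34459264 -0.02872651] hub [0.53218598 0.02104027]
[np.float64(0.09126614569250681), np.float64(0.08012036342459755), np.float64(0.09150200247321397), np.float64(0.08182023271557186)] bath [0.58322681 0.085082  ]
[ 0.52944569  0.02132845  0.86829286 -2.8771517 ] [  49.74951607 -164.84864964] [-1.1 -0.7  0.8 -0.1 -0.4 -0.3  1.1  1.1 -0.5 -0.1]
cage y ang 14.461263827692008
tab top [ 0.4048876  -0.35053396] tab mid [ 0.39959091 -0.34796685] body [ 0.42261908 -0.34028891]
```

View pics/crop2.png

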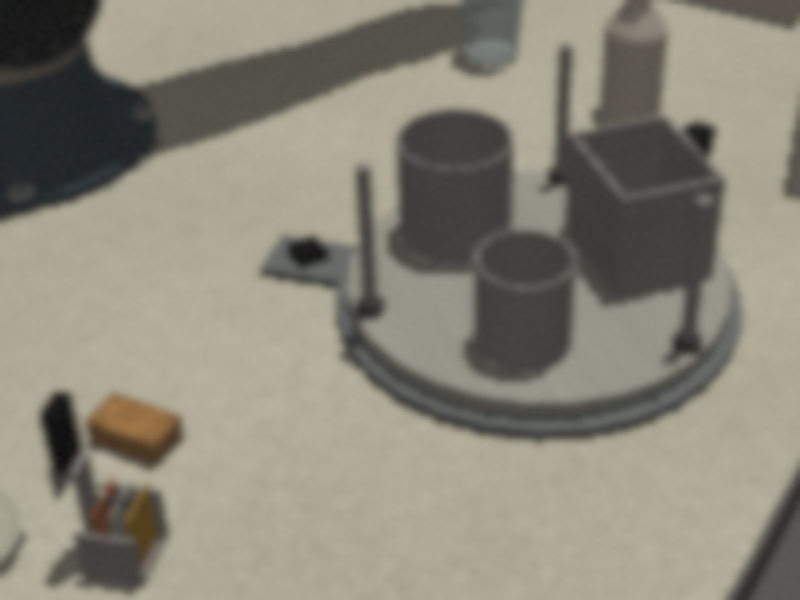

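```bash
cat >> h.py <<'E'
from scipy.spatial.transform import Rotation as Ro
def cmd(x,y,z,yaw,pose=None):
    """row values to bring TCP to x,y,z with tool x at yaw (deg); pose=(pos,yaw) overrides the measured start"""
    if pose is None:
        s=sensors.state();R=Ro.from_quat(s['tool_rot']).as_matrix();p=s['eef_pos'];y0=np.degrees(np.arctan2(R[1,0],R[0,0]))
    else: p,y0=pose
    a=np.radians(y0);M=np.array([[np.cos(a),np.sin(a),0],[np.sin(a),-np.cos(a),0],[0,0,-1]])
    d=M.T@(np.array([x,y,z])-p)/.03
    return np.r_[np.round(d,3),round((y0-yaw+180)%360-180,2)]
AX=np.array([.5294,.0213])
E
python3 - <<'E'
from h import *
print(cmd(.441,-.083,.215,49.75))
E
```

```text
[-14.501 -13.821   0.528 105.39 ]
```

Emit:
{"op": "move_arm", "data": {"plan": [{"jaw": 0,"dx": -14.5,"dy": -13.82,"dz": 0.53,"twist": 105.4},{"jaw": 0,"dx": -14.5,"dy": -13.82,"dz": 0.53,"twist": 105.4},{"jaw": 0,"dx": -14.5,"dy": -13.82,"dz": 0.53,"twist": 105.4},{"jaw": 0,"dx": -14.5,"dy": -13.82,"dz": 0.53,"twist": 105.4},{"jaw": 0,"dx": -14.5,"dy": -13.82,"dz": 0.53,"twist": 105.4},{"jaw": 0,"dx": -14.5,"dy": -13.82,"dz": 0.53,"twist": 105.4},{"jaw": 0,"dx": -14.5,"dy": -13.82,"dz": 0.53,"twist": 105.4},{"jaw": 0,"dx": -14.5,"dy": -13.82,"dz": 0.53,"twist": 105.4}]}}

```text
time_s: 0.82
eef_pos: [0.3429, 0.1645, 0.2225]
tool_rot: [0.659, 0.752, 0.0, 0.0]
wrist_force: [1.4, 0.4, 0.3]
width: 0.085
grasp_force: 0.0
```

```bash
python3 - <<'E'
from h import *
print(sensors.state()['eef_pos'],cmd(.441,-.083,.215,49.75))
E
```

```text
[0.34290237 0.16445794 0.22249169] [-8.606  2.161  0.25  47.78 ]
```

Emit:
{"op": "move_arm", "data": {"plan": [{"jaw": 0,"dx": -8.6,"dy": 2.16,"dz": 0.25,"twist": 47.8},{"jaw": 0,"dx": -8.6,"dy": 2.16,"dz": 0.25,"twist": 47.8},{"jaw": 0,"dx": -8.6,"dy": 2.16,"dz": 0.25,"twist": 47.8},{"jaw": 0,"dx": -8.6,"dy": 2.16,"dz": 0.25,"twist": 47.8},{"jaw": 0,"dx": -8.6,"dy": 2.16,"dz": 0.25,"twist": 47.8},{"jaw": 0,"dx": -8.6,"dy": 2.16,"dz": 0.25,"twist": 47.8},{"jaw": 0,"dx": -8.6,"dy": 2.16,"dz": 0.25,"twist": 47.8},{"jaw": 0,"dx": -8.6,"dy": 2.16,"dz": 0.25,"twist": 47.8}]}}

```text
time_s: 1.48
eef_pos: [0.4433, -0.0837, 0.2144]
tool_rot: [0.908, 0.419, -0.0, 0.0]
wrist_force: [-0.9, -0.1, 0.1]
width: 0.0851
grasp_force: 0.0
```

```bash
python3 - <<'E'
from h import *
print(sensors.state()['eef_pos'],cmd(.441,-.083,.135,49.75))
E
```

```text
[ 0.44334031 -0.08365961  0.21439455] [-0.034 -0.074  2.646 -0.24 ]
```

Emit:
{"op": "move_arm", "data": {"plan": [{"jaw": 0,"dx": 0,"dy": 0,"dz": 1.3,"twist": 0},{"jaw": 0,"dx": 0,"dy": 0,"dz": 2.65,"twist": 0},{"jaw": 0,"dx": 0,"dy": 0,"dz": 2.65,"twist": 0},{"jaw": 255,"dx": 0,"dy": 0,"dz": 2.65,"twist": 0},{"jaw": 255,"dx": 0,"dy": 0,"dz": 2.65,"twist": 0},{"jaw": 255,"dx": 0,"dy": 0,"dz": 2.65,"twist": 0},{"jaw": 255,"dx": 0,"dy": 0,"dz": 2.65,"twist": 0},{"jaw": 255,"dx": 0,"dy": 0,"dz": 2.65,"twist": 0}], "grip_force": 30}}

```text
time_s: 2.15
eef_pos: [0.4433, -0.0804, 0.137]
tool_rot: [0.906, 0.423, 0.001, 0.001]
wrist_force: [0.1, -0.6, -0.3]
width: 0.0258
grasp_force: 0.0
```

```bash
python3 - <<'E'
from h import *
import time
s=sensors.state();p=s['eef_pos'];R=Ro.from_quat(s['tool_rot']).as_matrix();y0=np.degrees(np.arctan2(R[1,0],R[0,0]))
d=p[:2]-AX;r=np.hypot(*d);t0=np.degrees(np.arctan2(d[1],d[0]))
print(p,y0,r,t0,s['width'],s['wrist_force'],s['grasp_force'])
n=32;tot=375.15-229.75
for c in range(4):
    b=229.75+tot*c/4; 
    P=lambda a:(AX+.137*np.array([np.cos(np.radians(a)),np.sin(np.radians(a))]))
    print(c,[cmd(*P(b+tot*k/32),.135,b-180+tot*k/32,(np.r_[P(b),.135],b-180)).round(2).tolist() for k in range(1,9)])
E
```

```text
[ 0.44331619 -0.08039008  0.13700153] 50.077024567054664 0.13323398582596607 -130.2489497502519 0.025771851886749342 [ 0.05614405 -0.55317792 -0.32489411] 0.0
0 [[0.01, 0.36, 0.0, -4.54], [0.06, 0.72, 0.0, -9.09], [0.13, 1.08, 0.0, -13.63], [0.23, 1.42, 0.0, -18.18], [0.35, 1.76, 0.0, -22.72], [0.51, 2.09, 0.0, -27.26], [0.69, 2.41, 0.0, -31.81], [0.89, 2.71, 0.0, -36.35]]
1 [[0.01, 0.36, 0.0, -4.54], [0.06, 0.72, 0.0, -9.09], [0.13, 1.08, 0.0, -13.63], [0.23, 1.42, 0.0, -18.18], [0.35, 1.76, 0.0, -22.72], [0.51, 2.09, 0.0, -27.26], [0.69, 2.41, 0.0, -31.81], [0.89, 2.71, 0.0, -36.35]]
2 [[0.01, 0.36, 0.0, -4.54], [0.06, 0.72, 0.0, -9.09], [0.13, 1.08, 0.0, -13.63], [0.23, 1.42, 0.0, -18.18], [0.35, 1.76, 0.0, -22.72], [0.51, 2.09, 0.0, -27.26], [0.69, 2.41, 0.0, -31.81], [0.89, 2.71, 0.0, -36.35]]
3 [[0.01, 0.36, 0.0, -4.54], [0.06, 0.72, 0.0, -9.09], [0.13, 1.08, 0.0, -13.63], [0.23, 1.42, 0.0, -18.18], [0.35, 1.76, 0.0, -22.72], [0.51, 2.09, 0.0, -27.26], [0.69, 2.41, 0.0, -31.81], [0.89, 2.71, 0.0, -36.35]]
```

Emit:
{"op": "move_arm", "data": {"plan": [{"jaw": 255,"dx": -0.1,"dy": 0,"dz": 0,"twist": 0},{"jaw": 255,"dx": -0.1,"dy": 0,"dz": 0,"twist": 0},{"jaw": 255,"dx": -0.1,"dy": 0,"dz": 0,"twist": 0},{"jaw": 255,"dx": -0.1,"dy": 0,"dz": 0,"twist": 0}], "grip_force": 30}}

```text
time_s: 2.48
eef_pos: [0.4412, -0.0827, 0.1365]
tool_rot: [0.906, 0.423, 0.001, 0.0]
wrist_force: [0.2, 1.1, 8.5]
width: 0.0109
grasp_force: 29.5
```

Emit:
{"op": "move_arm", "data": {"plan": [{"jaw": 255,"dx": 0.01,"dy": 0.36,"dz": 0,"twist": -4.54},{"jaw": 255,"dx": 0.06,"dy": 0.72,"dz": 0,"twist": -9.09},{"jaw": 255,"dx": 0.13,"dy": 1.08,"dz": 0,"twist": -13.63},{"jaw": 255,"dx": 0.23,"dy": 1.42,"dz": 0,"twist": -18.18},{"jaw": 255,"dx": 0.35,"dy": 1.76,"dz": 0,"twist": -22.72},{"jaw": 255,"dx": 0.51,"dy": 2.09,"dz": 0,"twist": -27.26},{"jaw": 255,"dx": 0.69,"dy": 2.41,"dz": 0,"twist": -31.81},{"jaw": 255,"dx": 0.89,"dy": 2.71,"dz": 0,"twist": -36.35}]}}

```text
time_s: 3.15
eef_pos: [0.5204, -0.1151, 0.1365]
tool_rot: [0.728, 0.686, -0.0, 0.001]
wrist_force: [-1.6, 0.8, 8.2]
width: 0.0109
grasp_force: 30.2
```

Emit:
{"op": "move_arm", "data": {"plan": [{"jaw": 255,"dx": 0.01,"dy": 0.36,"dz": 0,"twist": -4.54},{"jaw": 255,"dx": 0.06,"dy": 0.72,"dz": 0,"twist": -9.09},{"jaw": 255,"dx": 0.13,"dy": 1.08,"dz": 0,"twist": -13.63},{"jaw": 255,"dx": 0.23,"dy": 1.42,"dz": 0,"twist": -18.18},{"jaw": 255,"dx": 0.35,"dy": 1.76,"dz": 0,"twist": -22.72},{"jaw": 255,"dx": 0.51,"dy": 2.09,"dz": 0,"twist": -27.26},{"jaw": 255,"dx": 0.69,"dy": 2.41,"dz": 0,"twist": -31.81},{"jaw": 255,"dx": 0.89,"dy": 2.71,"dz": 0,"twist": -36.35}]}}

```text
time_s: 3.82
eef_pos: [0.604, -0.0944, 0.1366]
tool_rot: [0.478, 0.878, -0.001, 0.002]
wrist_force: [0.1, -4.0, 6.4]
width: 0.0106
grasp_force: 29.9
```

Emit:
{"op": "move_arm", "data": {"plan": [{"jaw": 255,"dx": 0.01,"dy": 0.36,"dz": 0,"twist": -4.54},{"jaw": 255,"dx": 0.06,"dy": 0.72,"dz": 0,"twist": -9.09},{"jaw": 255,"dx": 0.13,"dy": 1.08,"dz": 0,"twist": -13.63},{"jaw": 255,"dx": 0.23,"dy": 1.42,"dz": 0,"twist": -18.18},{"jaw": 255,"dx": 0.35,"dy": 1.76,"dz": 0,"twist": -22.72},{"jaw": 255,"dx": 0.51,"dy": 2.09,"dz": 0,"twist": -27.26},{"jaw": 255,"dx": 0.69,"dy": 2.41,"dz": 0,"twist": -31.81},{"jaw": 255,"dx": 0.89,"dy": 2.71,"dz": 0,"twist": -36.35}]}}

```text
time_s: 4.48
eef_pos: [0.6592, -0.0277, 0.1366]
tool_rot: [0.18, 0.984, -0.001, 0.003]
wrist_force: [6.3, -5.2, 2.6]
width: 0.0107
grasp_force: 29.6
```

Emit:
{"op": "move_arm", "data": {"plan": [{"jaw": 255,"dx": 0.01,"dy": 0.36,"dz": 0,"twist": -4.54},{"jaw": 255,"dx": 0.06,"dy": 0.72,"dz": 0,"twist": -9.09},{"jaw": 255,"dx": 0.13,"dy": 1.08,"dz": 0,"twist": -13.63},{"jaw": 255,"dx": 0.23,"dy": 1.42,"dz": 0,"twist": -18.18},{"jaw": 255,"dx": 0.35,"dy": 1.76,"dz": 0,"twist": -22.72},{"jaw": 255,"dx": 0.51,"dy": 2.09,"dz": 0,"twist": -27.26},{"jaw": 255,"dx": 0.69,"dy": 2.41,"dz": 0,"twist": -31.81},{"jaw": 255,"dx": 0.89,"dy": 2.71,"dz": 0,"twist": -36.35}]}}

```text
time_s: 5.15
eef_pos: [0.6637, 0.0593, 0.1366]
tool_rot: [-0.136, 0.991, -0.001, 0.003]
wrist_force: [9.4, -0.5, 1.9]
width: 0.011
grasp_force: 29.5
```

```bash
python3 - <<'E'
from h import *
import pickle
s,c=snap('top');p=s['eef_pos'];d=p[:2]-AX
print(s['time_s'],p,np.hypot(*d),np.degrees(np.arctan2(d[1],d[0])),s['wrist_force'],s['width'],s['tool_rot'])
pickle.dump(c,open('d1.pkl','wb'))
cv2.imwrite('pics/crop3.png',cv2.resize(c['pixels'][118:268,176:301,::-1],None,fx=4,fy=4,interpolation=cv2.INTER_CUBIC))
E
```

```text
5.15 [0.66368281 0.05925301 0.13662837] 0.13954320259668404 15.782145615842028 [ 9.42189721 -0.50880847  1.91676502] 0.011003608835091041 [-1.36122356e-01  9.90687396e-01 -5.16130113e-04  2.98700112e-03]
```

View pics/crop3.png

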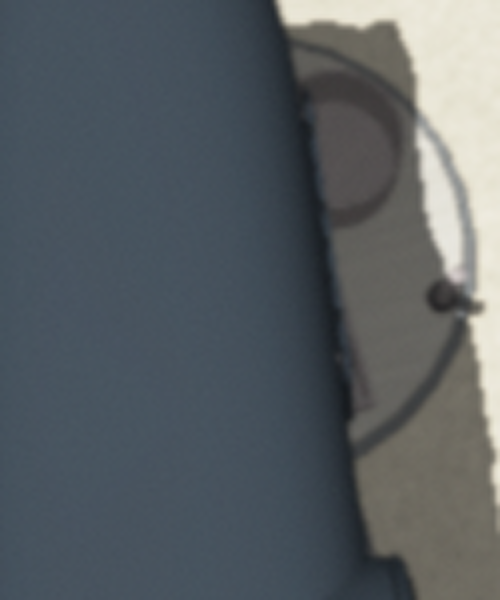

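Emit:
{"op": "move_arm", "data": {"plan": [{"jaw": 0,"dx": 0,"dy": 0,"dz": 0,"twist": 0},{"jaw": 0,"dx": 0,"dy": 0,"dz": 0,"twist": 0},{"jaw": 0,"dx": 0,"dy": 0,"dz": -0.5,"twist": 0},{"jaw": 0,"dx": 0,"dy": 0,"dz": -1.5,"twist": 0},{"jaw": 0,"dx": 0,"dy": 0,"dz": -2.8,"twist": 0},{"jaw": 0,"dx": 0,"dy": 0,"dz": -2.8,"twist": 0}]}}

```text
time_s: 5.7
eef_pos: [0.6626, 0.0586, 0.2266]
tool_rot: [-0.134, 0.991, -0.0, 0.004]
wrist_force: [-0.4, 0.3, 2.1]
width: 0.0816
grasp_force: 0.0
```

```bash
python3 - <<'E'
from h import *
print(sensors.state()['eef_pos'],sensors.state()['qpos'])
print(cmd(.365,-.355,.22,195), cmd(.365,-.355,.22,105),cmd(.365,-.355,.22,285))
E
```

```text
[0.66261545 0.05858832 0.22663214] [ 8.83453171e-02  4.82507257e-01  3.44013882e-01  1.42389475e+00
 -3.35804518e-04 -1.80114160e-01]
[ 13.222 -10.661   0.221   0.38 ] [ 13.222 -10.661   0.221  90.38 ] [ 13.222 -10.661   0.221 -89.62 ]
```

Emit:
{"op": "move_arm", "data": {"plan": [{"jaw": 0,"dx": 12.2,"dy": -11,"dz": -0.6,"twist": 90},{"jaw": 0,"dx": 12.2,"dy": -11,"dz": -0.6,"twist": 90},{"jaw": 0,"dx": 12.2,"dy": -11,"dz": -0.6,"twist": 90},{"jaw": 0,"dx": 12.2,"dy": -11,"dz": -0.6,"twist": 90},{"jaw": 0,"dx": 12.2,"dy": -11,"dz": -0.6,"twist": 90},{"jaw": 0,"dx": 12.2,"dy": -11,"dz": -0.6,"twist": 90},{"jaw": 0,"dx": 12.2,"dy": -11,"dz": -0.6,"twist": 90},{"jaw": 0,"dx": 12.2,"dy": -11,"dz": -0.6,"twist": 90}]}}

```text
time_s: 6.37
eef_pos: [0.4797, -0.2235, 0.2318]
tool_rot: [0.36, 0.933, -0.0, -0.0]
wrist_force: [1.6, -0.1, 0.6]
width: 0.0857
grasp_force: 0.0
```

```bash
python3 - <<'E'
from h import *
print(sensors.state()['eef_pos'],cmd(.4,-.348,.245,105))
E
```

```text
[ 0.47968977 -0.2235239   0.23175869] [-0.824 -4.857 -0.441 32.75 ]
```

Emit:
{"op": "move_arm", "data": {"plan": [{"jaw": 0,"dx": -0.8,"dy": -4.85,"dz": -0.45,"twist": 32.8},{"jaw": 0,"dx": -0.8,"dy": -4.85,"dz": -0.45,"twist": 32.8},{"jaw": 0,"dx": -0.8,"dy": -4.85,"dz": -0.45,"twist": 32.8},{"jaw": 0,"dx": -0.8,"dy": -4.85,"dz": -0.45,"twist": 32.8},{"jaw": 0,"dx": -0.8,"dy": -4.85,"dz": -0.45,"twist": 32.8},{"jaw": 0,"dx": -0.8,"dy": -4.85,"dz": -0.45,"twist": 32.8},{"jaw": 0,"dx": -0.8,"dy": -4.85,"dz": -0.45,"twist": 32.8}]}}

```text
time_s: 6.95
eef_pos: [0.4018, -0.3464, 0.245]
tool_rot: [0.606, 0.796, -0.0, -0.0]
wrist_force: [-0.7, -1.0, -0.2]
width: 0.0856
grasp_force: 0.0
```

```bash
python3 - <<'E'
from h import *
import pickle
s,t=snap('top');s,w=snap('wrist')
pickle.dump((s,t,w),open('d2.pkl','wb'))
print(s['eef_pos'],s['tool_rot'])
a=cv2.resize(t['pixels'][118:268,176:301,::-1],None,fx=3.2,fy=3.2,interpolation=cv2.INTER_CUBIC)
b=cv2.resize(w['pixels'][:,:,::-1],(400,300),interpolation=cv2.INTER_AREA)
o=np.zeros((480,800,3),np.uint8);o[:,:400]=a;o[:300,400:]=b
cv2.imwrite('pics/v4.png',o)
E
```

```text
[ 0.40221171 -0.34601358  0.24502139] [ 6.05338632e-01  7.95968009e-01  8.34844901e-06 -2.64962672e-04]
```

View pics/v4.png

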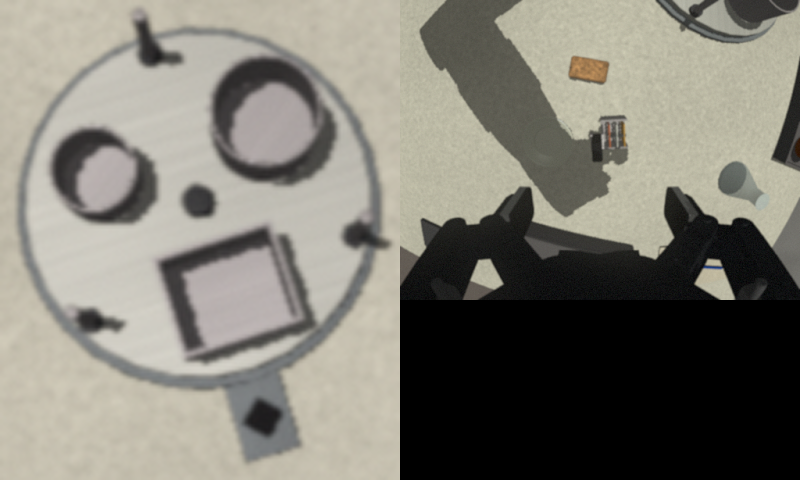

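```bash
python3 - <<'E'
from h import *
import pickle
s,t,w=pickle.load(open('d2.pkl','rb'))
a=cv2.resize(t['pixels'][118:268,176:301,::-1],None,fx=4,fy=4,interpolation=cv2.INTER_CUBIC)
b=cv2.resize(w['pixels'][140:215,238:296,::-1],None,fx=5,fy=5,interpolation=cv2.INTER_CUBIC)
o=np.zeros((600,800,3),np.uint8);o[:,:500]=a;o[:375,510:800]=b
cv2.imwrite('pics/v5.png',o)
E
```

```text
(no output)
```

View pics/v5.png

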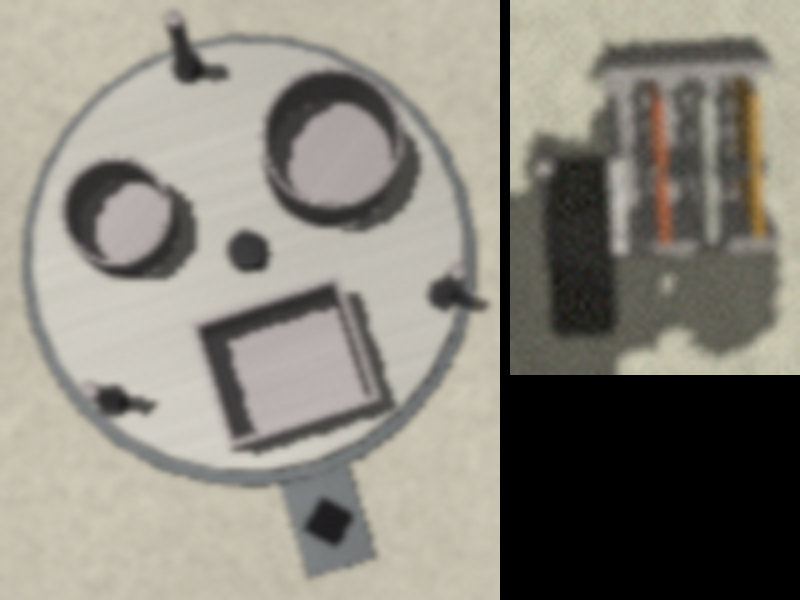

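The carousel crop puts the post tops at (174,15), (90,390) and (461,270), and the rim corners at (199,325), (336,284), (379,397) and (235,448). In the wrist crop the far top edge of the tab is at (582,332), and the coupons run from (657,85) to (665,240).

```bash
cat >> h.py <<'E'
def wray(s,c,u,v,z):
    T=np.eye(4);T[:3,:3]=Ro.from_quat(s['tool_rot']).as_matrix();T[:3,3]=s['eef_pos'];T=T@c['hand_eye']
    d=np.array([u-c['cx'],v-c['cy']]);r=np.hypot(*d);th=r/c['fx'];d=d/r*np.sin(th)
    v=T[:3,:3]@np.array([d[0],-d[1],-np.cos(th)])
    return (T[:3,3]+v*(z-T[2,3])/v[2])[:2]
E
python3 - <<'E'
from h import *
import pickle
from scipy.optimize import least_squares
s,c,w=pickle.load(open('d2.pkl','rb'))
g=lambda x,y,z:ray(c,176+(x+.5)/4-.5,118+(y+.5)/4-.5,z)[:2]
q=lambda x,y,z:wray(s,w,238+(x-510+.5)/5-.5,140+(y+.5)/5-.5,z)
posts=np.array([g(461,270,.165),g(90,390,.165),g(174,15,.165)])
hub=g(249,250,.03);dia=g(329,522,.02)
cor=np.array([g(*p,.125) for p in [(199,325),(336,284),(379,397),(235,448)]])
def f(p):
    a=p[:2];R=lambda t,r:a+r*np.array([np.cos(t),np.sin(t)])
    return np.r_[R(p[2]+np.pi,.137)-posts[2],R(p[2]+np.pi/3,.137)-posts[0],R(p[2]-np.pi/3,.137)-posts[1],R(p[2],.085)-cor.mean(0),R(p[3],.192)-dia]
r=least_squares(f,[.53,0.02,-2.88,-2.88]);print(r.x,np.degrees(r.x[2:]),np.round(r.fun*1000,1))
e=cor; print('edge angs',[np.degrees(np.arctan2(*(e[i]-e[i-1])[::-1])) for i in range(4)],[np.linalg.norm(e[i]-e[i-1]) for i in range(4)])
print('far edge',q(553,333,.134),q(612,330,.134),'coupon ang',np.degrees(np.arctan2(*(q(657,85,.055)-q(665,240,.055))[::-1]))-90, np.degrees(np.arctan2(*(q(757,95,.055)-q(760,237,.055))[::-1]))-90)
u=q(548,160,.09)-q(553,333,.134)
fe=(q(553,333,.134)+q(612,330,.134))/2
for a in (12,15,18):print(a,fe+.012*np.array([-np.sin(np.radians(a)),np.cos(np.radians(a))]))
print('body far/near y corners',q(600,75,.055),q(765,68,.055),q(612,248,.055),q(775,245,.055))
E
```

```text
[ 0.53024715  0.02068716 -2.85488361 -2.88146406] [-163.57278212 -165.0957295 ] [-1.7 -0.6 -0.2  0.3 -0.2 -0.6  1.9  0.9  0.1  0. ]
edge angs [np.float64(15.006588921702559), np.float64(-74.86431726850054), np.float64(-160.98148013230954), np.float64(107.85743064615227)] [np.float64(0.080991505461367), np.float64(0.09066826205589756), np.float64(0.07660156161727472), np.float64(0.09614638989822534)]
far edge [ 0.3996603  -0.36350173] [ 0.40974417 -0.36011066] coupon ang 18.987296529591703 18.180205399045178
12 [ 0.40220729 -0.35006843]
15 [ 0.40159641 -0.35021509]
18 [ 0.40099403 -0.35039352]
body far/near y corners [ 0.39885475 -0.32790101] [ 0.43439744 -0.31618015] [ 0.41240927 -0.36622025] [ 0.44884797 -0.35534564]
```

The table has overshot by about 1.5°. I'll re-centre it with the nearer post before taking the cage.

```bash
python3 - <<'E'
from h import *
print(cmd(.4944,-.1114,.215,75),cmd(.4944,-.1114,.137,75))
E
```

```text
[ 6.707  5.042  1.001 30.52 ] [ 6.707  5.042  3.601 30.52 ]
```

Emit:
{"op": "move_arm", "data": {"plan": [{"jaw": 0,"dx": 6.7,"dy": 5.04,"dz": 1.0,"twist": 30.5},{"jaw": 0,"dx": 6.7,"dy": 5.04,"dz": 1.0,"twist": 30.5},{"jaw": 0,"dx": 6.7,"dy": 5.04,"dz": 1.0,"twist": 30.5},{"jaw": 0,"dx": 6.7,"dy": 5.04,"dz": 1.0,"twist": 30.5},{"jaw": 0,"dx": 6.7,"dy": 5.04,"dz": 1.0,"twist": 30.5},{"jaw": 0,"dx": 6.7,"dy": 5.04,"dz": 1.0,"twist": 30.5},{"jaw": 0,"dx": 6.7,"dy": 5.04,"dz": 1.0,"twist": 30.5},{"jaw": 0,"dx": 6.7,"dy": 5.04,"dz": 1.0,"twist": 30.5}]}}

```text
time_s: 7.72
eef_pos: [0.496, -0.1078, 0.2145]
tool_rot: [0.792, 0.611, 0.0, -0.001]
wrist_force: [-0.3, -0.1, -0.1]
width: 0.0857
grasp_force: 0.0
```

```bash
python3 - <<'E'
from h import *
print(sensors.state()['eef_pos'],cmd(.4944,-.1114,.137,75))
E
```

```text
[ 0.49597686 -0.10775746  0.21448786] [-0.131 -0.02   2.583  0.3  ]
```

Emit:
{"op": "move_arm", "data": {"plan": [{"jaw": 0,"dx": -0.1,"dy": 0,"dz": 1.3,"twist": 0.3},{"jaw": 0,"dx": -0.1,"dy": 0,"dz": 2.55,"twist": 0.3},{"jaw": 200,"dx": -0.1,"dy": 0,"dz": 2.55,"twist": 0.3},{"jaw": 255,"dx": -0.1,"dy": 0,"dz": 2.55,"twist": 0.3},{"jaw": 255,"dx": -0.1,"dy": 0,"dz": 2.55,"twist": 0.3},{"jaw": 255,"dx": -0.1,"dy": 0,"dz": 2.55,"twist": 0.3},{"jaw": 255,"dx": -0.1,"dy": 0,"dz": 2.55,"twist": 0.3},{"jaw": 255,"dx": -0.1,"dy": 0,"dz": 2.55,"twist": 0.3}], "grip_force": 30}}

```text
time_s: 8.38
eef_pos: [0.4955, -0.1158, 0.1403]
tool_rot: [0.796, 0.606, 0.001, 0.001]
wrist_force: [5.1, -3.5, 2.6]
width: 0.0123
grasp_force: 1.2
```

Emit:
{"op": "move_arm", "data": {"plan": [{"jaw": 255,"dx": 0,"dy": 0,"dz": 0,"twist": 0},{"jaw": 255,"dx": 0,"dy": 0,"dz": 0,"twist": 0}]}}

```text
time_s: 8.55
eef_pos: [0.4953, -0.1157, 0.1403]
tool_rot: [0.796, 0.606, 0.001, 0.001]
wrist_force: [-0.3, -0.3, 6.1]
width: 0.0107
grasp_force: 29.3
```

```bash
python3 - <<'E'
from h import *
print(sensors.state()['width'],sensors.state()['wrist_force'],sensors.state()['eef_pos'],cmd(.4944,-.1114,.137,75))
E
```

```text
0.010746237093023964 [-0.3347346  -0.33625379  6.13939851] [ 0.49533206 -0.11572242  0.14031238] [ 0.131 -0.068  0.11  -0.45 ]
```

Emit:
{"op": "move_arm", "data": {"plan": [{"jaw": 255,"dx": 0.1,"dy": -0.07,"dz": 0,"twist": -0.5},{"jaw": 255,"dx": 0.1,"dy": -0.07,"dz": 0,"twist": -0.5},{"jaw": 255,"dx": 0.1,"dy": -0.07,"dz": 0,"twist": -0.5}]}}

```text
time_s: 8.8
eef_pos: [0.4935, -0.1148, 0.1403]
tool_rot: [0.794, 0.608, -0.001, 0.003]
wrist_force: [-2.9, -15.1, 6.1]
width: 0.0111
grasp_force: 29.6
```

```bash
python3 - <<'E'
from h import *
print(sensors.state()['wrist_force'],sensors.state()['eef_pos'],cmd(.4944,-.1114,.137,75))
E
```

```text
[ -2.91430049 -15.08047351   6.05530139] [ 0.49345192 -0.1148435   0.14034808] [ 0.119  0.001  0.112 -0.04 ]
```

Emit:
{"op": "move_arm", "data": {"plan": [{"jaw": 0,"dx": 0,"dy": 0,"dz": 0,"twist": 0},{"jaw": 0,"dx": 0,"dy": 0,"dz": 0,"twist": 0},{"jaw": 0,"dx": 0,"dy": 0,"dz": -0.3,"twist": 0},{"jaw": 0,"dx": 0,"dy": 0,"dz": -1.4,"twist": 0},{"jaw": 0,"dx": 0,"dy": 0,"dz": -2.6,"twist": 0},{"jaw": 0,"dx": 0,"dy": 0,"dz": -2.6,"twist": 0}]}}

```text
time_s: 9.3
eef_pos: [0.4955, -0.1122, 0.2233]
tool_rot: [0.793, 0.609, 0.003, 0.003]
wrist_force: [0.6, -0.4, 0.4]
width: 0.0816
grasp_force: 0.0
```

```bash
python3 - <<'E'
from h import *
print(sensors.state()['eef_pos'],cmd(.4015,-.350,.20,108))
E
```

```text
[ 0.49552926 -0.1121678   0.22333247] [ -8.468  -0.986   0.778 -32.93 ]
```

Emit:
{"op": "move_arm", "data": {"plan": [{"jaw": 0,"dx": -8.47,"dy": -0.99,"dz": 0.78,"twist": -33},{"jaw": 0,"dx": -8.47,"dy": -0.99,"dz": 0.78,"twist": -33},{"jaw": 0,"dx": -8.47,"dy": -0.99,"dz": 0.78,"twist": -33},{"jaw": 0,"dx": -8.47,"dy": -0.99,"dz": 0.78,"twist": -33},{"jaw": 0,"dx": -8.47,"dy": -0.99,"dz": 0.78,"twist": -33},{"jaw": 0,"dx": -8.47,"dy": -0.99,"dz": 0.78,"twist": -33},{"jaw": 0,"dx": -8.47,"dy": -0.99,"dz": 0.78,"twist": -33},{"jaw": 0,"dx": -8.47,"dy": -0.99,"dz": 0.78,"twist": -33}]}}

```text
time_s: 9.97
eef_pos: [0.397, -0.3539, 0.1933]
tool_rot: [0.589, 0.808, -0.001, 0.0]
wrist_force: [0.0, 0.8, -0.5]
width: 0.0855
grasp_force: 0.0
```

Emit:
{"op": "move_arm", "data": {"plan": [{"jaw": 0,"dx": 0,"dy": 0,"dz": 0,"twist": 0}]}}

```text
time_s: 10.05
eef_pos: [0.3981, -0.3508, 0.1936]
tool_rot: [0.589, 0.808, 0.0, -0.0]
wrist_force: [0.3, 0.5, -0.9]
width: 0.0851
grasp_force: 0.0
```

```bash
python3 - <<'E'
from h import *
import pickle
s,t=snap('top');s,w=snap('wrist')
pickle.dump((s,t,w),open('d3.pkl','wb'))
print(s['eef_pos'],cmd(.4015,-.350,.092,108))
a=cv2.resize(t['pixels'][118:268,176:301,::-1],None,fx=4,fy=4,interpolation=cv2.INTER_CUBIC)
b=cv2.resize(w['pixels'][150:300,210:310,::-1],None,fx=3,fy=3,interpolation=cv2.INTER_CUBIC)
o=np.zeros((600,800,3),np.uint8);o[:,:500]=a;o[:450,500:800]=b
cv2.imwrite('pics/v6.png',o)
E
```

```text
[ 0.39860551 -0.34983369  0.19361134] [-0.051  0.071  3.39   0.05 ]
```

View pics/v6.png

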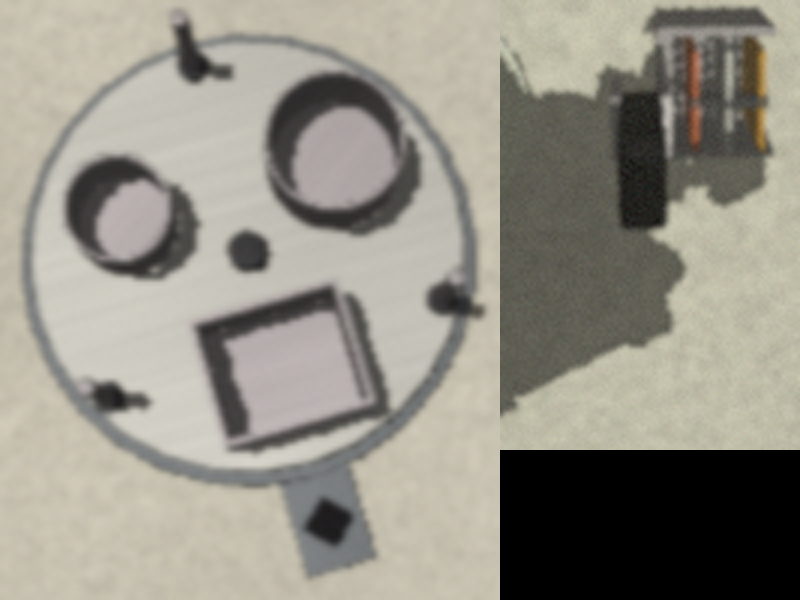

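The post tops have shifted to (179,15), (86,386) and (459,274), with rim corners at (194,325), (333,285), (374,400) and (230,448). The tab's far top edge is at (622..665,227) and the cage looks square to the tool.

```bash
python3 - <<'E'
from h import *
import pickle
from scipy.optimize import least_squares
s,c,w=pickle.load(open('d3.pkl','rb'))
g=lambda x,y,z:ray(c,176+(x+.5)/4-.5,118+(y+.5)/4-.5,z)[:2]
q=lambda x,y,z:wray(s,w,210+(x-500+.5)/3-.5,150+(y+.5)/3-.5,z)
posts=np.array([g(459,274,.165),g(86,386,.165),g(179,15,.165)])
dia=g(329,522,.02)
cor=np.array([g(*p,.125) for p in [(194,325),(333,285),(374,400),(230,448)]])
def f(p):
    a=p[:2];R=lambda t,r:a+r*np.array([np.cos(t),np.sin(t)])
    return np.r_[R(p[2]+np.pi,.137)-posts[2],R(p[2]+np.pi/3,.137)-posts[0],R(p[2]-np.pi/3,.137)-posts[1],R(p[2],.085)-cor.mean(0),R(p[3],.192)-dia]
r=least_squares(f,[.53,0.02,-2.88,-2.88]);print(r.x,np.degrees(r.x[2:]),np.round(r.fun*1000,1))
fe=(q(622,227,.134)+q(665,226,.134))/2
print('far',q(622,227,.134),q(665,226,.134))
cy=np.array([-np.sin(np.radians(18)),np.cos(np.radians(18))])
print('tab',fe+.012*cy,'coupon',np.degrees(np.arctan2(*(q(692,40,.055)-q(697,150,.055))[::-1]))-90)
print(cmd(*(fe+.012*cy),.092,108))
a=r.x[:2]; t=r.x[2]; print('bath rim',a+.125*np.array([np.cos(t),np.sin(t)]),'mouth',cor.mean(0))
E
```

```text
[ 0.53021893  0.02107965 -2.87779275 -2.87945281] [-164.88537886 -164.98049352] [-0.7 -0.1 -0.8  0.1 -0.5 -0.4  1.9  0.4  0.2  0. ]
far [ 0.40021217 -0.36356291] [ 0.4101421  -0.36007441]
tab [ 0.40146893 -0.35040598] coupon 21.486099289879604
[-0.064  0.066  3.39   0.05 ]
bath rim [ 0.40954317 -0.01151421] mouth [ 0.44625458 -0.00143536]
```

Emit:
{"op": "move_arm", "data": {"plan": [{"jaw": 0,"dx": -0.06,"dy": 0.07,"dz": 1.2,"twist": -0.5},{"jaw": 0,"dx": -0.06,"dy": 0.07,"dz": 2.4,"twist": -0.5},{"jaw": 0,"dx": -0.06,"dy": 0.07,"dz": 3.38,"twist": -0.5},{"jaw": 0,"dx": -0.06,"dy": 0.07,"dz": 3.38,"twist": -0.5},{"jaw": 150,"dx": -0.06,"dy": 0.07,"dz": 3.38,"twist": -0.5},{"jaw": 255,"dx": -0.06,"dy": 0.07,"dz": 3.38,"twist": -0.5},{"jaw": 255,"dx": -0.06,"dy": 0.07,"dz": 3.38,"twist": -0.5},{"jaw": 255,"dx": -0.06,"dy": 0.07,"dz": 3.38,"twist": -0.5}], "grip_force": 50}}

```text
time_s: 10.82
eef_pos: [0.4025, -0.3514, 0.0939]
tool_rot: [0.584, 0.812, -0.0, 0.002]
wrist_force: [-0.2, 0.3, 0.2]
width: 0.0384
grasp_force: 0.0
```

Emit:
{"op": "move_arm", "data": {"plan": [{"jaw": 255,"dx": 0,"dy": 0,"dz": 0,"twist": 0},{"jaw": 255,"dx": 0,"dy": 0,"dz": 0,"twist": 0},{"jaw": 255,"dx": 0,"dy": 0,"dz": 0,"twist": 0}], "grip_force": 50}}

```text
time_s: 11.07
eef_pos: [0.4017, -0.3511, 0.0928]
tool_rot: [0.584, 0.812, -0.0, 0.001]
wrist_force: [-1.1, 0.1, 6.6]
width: 0.0113
grasp_force: 52.0
```

```bash
python3 - <<'E'
from h import *
import pickle
s,w=snap('wrist');pickle.dump((s,w),open('d4.pkl','wb'))
R=Ro.from_quat(s['tool_rot']).as_matrix()
print(s['eef_pos'],np.degrees(np.arctan2(R[1,0],R[0,0])),R[:,2],s['width'],s['grasp_force'],s['wrist_force'])
E
```

```text
[ 0.40167697 -0.35114116  0.09276943] 108.54242140432116 [ 0.00114217 -0.00100484 -0.99999884] 0.011319697085201474 52.01828420162201 [-1.06835136  0.1286954   6.62063916]
```

Emit:
{"op": "move_arm", "data": {"plan": [{"jaw": 255,"dx": 0,"dy": 0,"dz": -0.5,"twist": 0},{"jaw": 255,"dx": 0,"dy": 0,"dz": -1.5,"twist": 0},{"jaw": 255,"dx": 0,"dy": 0,"dz": -2.6,"twist": 0},{"jaw": 255,"dx": 0,"dy": 0,"dz": -3.8,"twist": 0},{"jaw": 255,"dx": 0,"dy": 0,"dz": -5,"twist": 0},{"jaw": 255,"dx": 0,"dy": 0,"dz": -6,"twist": 0},{"jaw": 255,"dx": 0,"dy": 0,"dz": -6.4,"twist": 0},{"jaw": 255,"dx": 0,"dy": 0,"dz": -6.4,"twist": 0}]}}

```text
time_s: 11.78
eef_pos: [0.4022, -0.3516, 0.2871]
tool_rot: [0.584, 0.812, -0.0, 0.003]
wrist_force: [-0.5, -1.0, -2.0]
width: 0.0114
grasp_force: 50.9
```

```bash
python3 - <<'E'
from h import *
s=sensors.state()
print(s['eef_pos'],s['wrist_force'],s['moment'],cmd(.4093,-.0114,.280,105.1))
E
```

```text
[ 0.40216983 -0.35160696  0.28705612] [-0.46778082 -0.99221271 -2.01391536] [0.03219312 0.04501804 0.00444829] [10.676  3.831  0.235  3.44 ]
```

Emit:
{"op": "move_arm", "data": {"plan": [{"jaw": 255,"dx": 0.5,"dy": 0.18,"dz": 0,"twist": 0},{"jaw": 255,"dx": 1.4,"dy": 0.5,"dz": 0.05,"twist": 0.5},{"jaw": 255,"dx": 2.4,"dy": 0.86,"dz": 0.1,"twist": 1},{"jaw": 255,"dx": 3.4,"dy": 1.22,"dz": 0.1,"twist": 1.5},{"jaw": 255,"dx": 4.4,"dy": 1.58,"dz": 0.1,"twist": 2},{"jaw": 255,"dx": 5.4,"dy": 1.94,"dz": 0.1,"twist": 2.5},{"jaw": 255,"dx": 6.4,"dy": 2.3,"dz": 0.1,"twist": 3},{"jaw": 255,"dx": 7.4,"dy": 2.66,"dz": 0.1,"twist": 3.4}]}}

```text
time_s: 12.45
eef_pos: [0.4049, -0.1128, 0.2791]
tool_rot: [0.608, 0.794, -0.001, -0.001]
wrist_force: [1.0, 0.2, -1.9]
width: 0.0115
grasp_force: 51.0
```

```bash
python3 - <<'E'
from h import *
s=sensors.state()
print(s['eef_pos'],s['wrist_force'],cmd(.4093,-.0114,.280,105.1))
E
```

```text
[ 0.4048664  -0.1128023   0.27906621] [ 0.98559435  0.17620069 -1.92887732] [ 3.225  1.024 -0.031  0.01 ]
```

Emit:
{"op": "move_arm", "data": {"plan": [{"jaw": 255,"dx": 1.0,"dy": 0.32,"dz": 0,"twist": 0},{"jaw": 255,"dx": 1.8,"dy": 0.57,"dz": 0,"twist": 0},{"jaw": 255,"dx": 2.5,"dy": 0.8,"dz": 0,"twist": 0},{"jaw": 255,"dx": 3.0,"dy": 0.95,"dz": 0,"twist": 0},{"jaw": 255,"dx": 3.2,"dy": 1.02,"dz": 0,"twist": 0},{"jaw": 255,"dx": 3.2,"dy": 1.02,"dz": 0,"twist": 0},{"jaw": 255,"dx": 3.2,"dy": 1.02,"dz": 0,"twist": 0}]}}

```text
time_s: 13.03
eef_pos: [0.4102, -0.0142, 0.28]
tool_rot: [0.607, 0.794, -0.001, -0.001]
wrist_force: [0.1, 0.1, -2.0]
width: 0.0111
grasp_force: 51.0
```

```bash
python3 - <<'E'
from h import *
s=sensors.state()
print(s['eef_pos'],s['wrist_force'],cmd(.4093,-.0114,.17,105.1))
s,w=snap('wrist');cv2.imwrite('pics/v7.png',w['pixels'][:,:,::-1])
E
```

```text
[ 0.41020996 -0.01423915  0.27997046] [ 0.08636316  0.08466637 -1.95093604] [ 0.099 -0.004  3.666  0.11 ]
```

View pics/v7.png

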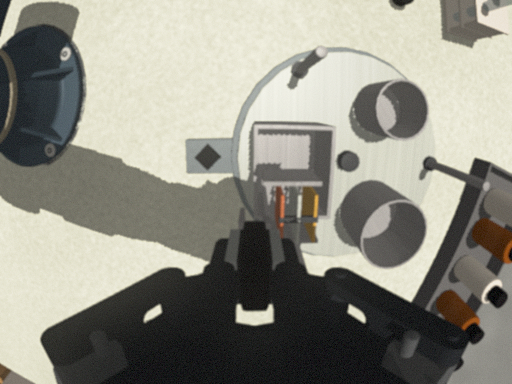

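The tab (column 255) lines up with the bath's outer wall (column ~254) and the cage body is over the bath's interior. Lowering now.

Emit:
{"op": "move_arm", "data": {"plan": [{"jaw": 255,"dx": 0.1,"dy": 0,"dz": 0.5,"twist": 0},{"jaw": 255,"dx": 0.1,"dy": 0,"dz": 1.2,"twist": 0},{"jaw": 255,"dx": 0.1,"dy": 0,"dz": 1.9,"twist": 0},{"jaw": 255,"dx": 0.1,"dy": 0,"dz": 2.6,"twist": 0},{"jaw": 255,"dx": 0.1,"dy": 0,"dz": 3.2,"twist": 0},{"jaw": 255,"dx": 0.1,"dy": 0,"dz": 3.5,"twist": 0},{"jaw": 255,"dx": 0.1,"dy": 0,"dz": 3.5,"twist": 0}]}}

```text
time_s: 13.67
eef_pos: [0.4087, -0.0121, 0.1741]
tool_rot: [0.608, 0.794, -0.001, -0.001]
wrist_force: [-0.5, 0.1, -2.6]
width: 0.0116
grasp_force: 51.0
```

```bash
python3 - <<'E'
from h import *
s=sensors.state()
print(s['eef_pos'],s['wrist_force'],cmd(.4093,-.0114,.139,105.1))
s,c=snap('scene');s,w=snap('wrist')
o=np.zeros((600,800,3),np.uint8)
o[:,:400]=cv2.resize(c['pixels'][155:255,225:292,::-1],(400,600),interpolation=cv2.INTER_CUBIC)
o[:500,400:]=cv2.resize(w['pixels'][90:290,190:350,::-1],(400,500),interpolation=cv2.INTER_CUBIC)
cv2.imwrite('pics/v8.png',o)
E
```

```text
[ 0.40868938 -0.0121167   0.17414534] [-0.47124972  0.10417587 -2.56686399] [ 0.018  0.026  1.172 -0.03 ]
```

View pics/v8.png

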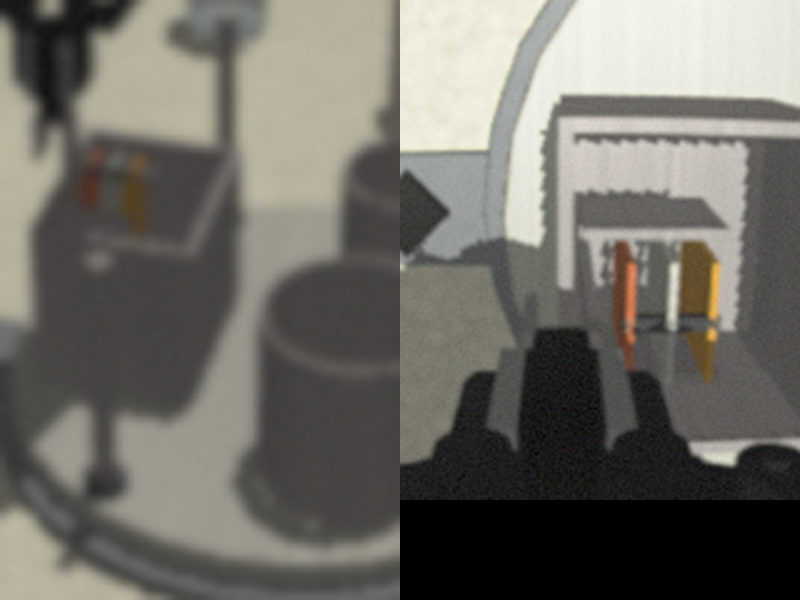

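The wall's rim (columns 557–575) sits directly under the tab (centre 566), and the cage is inside the bath. Lowering the hook over the rim.

Emit:
{"op": "move_arm", "data": {"plan": [{"jaw": 255,"dx": 0,"dy": 0.02,"dz": 0.3,"twist": 0},{"jaw": 255,"dx": 0,"dy": 0.02,"dz": 0.6,"twist": 0},{"jaw": 255,"dx": 0,"dy": 0.02,"dz": 0.85,"twist": 0},{"jaw": 255,"dx": 0,"dy": 0.02,"dz": 1.05,"twist": 0},{"jaw": 255,"dx": 0,"dy": 0.02,"dz": 1.15,"twist": 0},{"jaw": 255,"dx": 0,"dy": 0.02,"dz": 1.15,"twist": 0}]}}

```text
time_s: 14.27
eef_pos: [0.4101, -0.0111, 0.1405]
tool_rot: [0.608, 0.794, -0.0, -0.001]
wrist_force: [-0.3, 0.2, -2.2]
width: 0.0114
grasp_force: 50.8
```

```bash
python3 - <<'E'
from h import *
s=sensors.state()
print(s['eef_pos'],s['wrist_force'],s['moment'],cmd(.4093,-.0114,.139,105.1))
E
```

```text
[ 0.41005543 -0.01113988  0.14053998] [-0.25301643  0.16308075 -2.21029774] [ 0.02294055  0.05854369 -0.00463529] [-0.002 -0.027  0.051  0.06 ]
```

Emit:
{"op": "move_arm", "data": {"plan": [{"jaw": 255,"dx": 0,"dy": -0.02,"dz": 0.05,"twist": 0},{"jaw": 255,"dx": 0,"dy": -0.02,"dz": 0.09,"twist": 0},{"jaw": 255,"dx": 0,"dy": -0.02,"dz": 0.09,"twist": 0}]}}

```text
time_s: 14.52
eef_pos: [0.41, -0.0114, 0.1387]
tool_rot: [0.608, 0.794, 0.0, 0.0]
wrist_force: [1.0, 0.2, -2.0]
width: 0.0116
grasp_force: 51.0
```

Emit:
{"op": "move_arm", "data": {"plan": [{"jaw": 255,"dx": 0,"dy": 0,"dz": 0.03,"twist": 0},{"jaw": 255,"dx": 0,"dy": 0,"dz": 0.05,"twist": 0},{"jaw": 255,"dx": 0,"dy": 0,"dz": 0.05,"twist": 0}]}}

```text
time_s: 14.77
eef_pos: [0.4102, -0.0113, 0.1377]
tool_rot: [0.608, 0.794, 0.0, 0.0]
wrist_force: [-1.6, 0.4, 3.9]
width: 0.0111
grasp_force: 51.8
```

The hook is resting on the rim (about 6 N of support). Releasing.

Emit:
{"op": "move_arm", "data": {"plan": [{"jaw": 230,"dx": 0,"dy": 0,"dz": 0,"twist": 0},{"jaw": 200,"dx": 0,"dy": 0,"dz": 0,"twist": 0},{"jaw": 150,"dx": 0,"dy": 0,"dz": 0,"twist": 0},{"jaw": 100,"dx": 0,"dy": 0,"dz": 0,"twist": 0},{"jaw": 60,"dx": 0,"dy": 0,"dz": 0,"twist": 0},{"jaw": 60,"dx": 0,"dy": 0,"dz": 0,"twist": 0}]}}

```text
time_s: 15.27
eef_pos: [0.41, -0.0114, 0.1371]
tool_rot: [0.608, 0.794, -0.0, 0.0]
wrist_force: [0.3, -0.2, -0.7]
width: 0.0648
grasp_force: 0.0
```

Emit:
{"op": "move_arm", "data": {"plan": [{"jaw": 60,"dx": 0,"dy": 0,"dz": -0.5,"twist": 0},{"jaw": 60,"dx": 0,"dy": 0,"dz": -1.2,"twist": 0},{"jaw": 60,"dx": 0,"dy": 0,"dz": -2.2,"twist": 0},{"jaw": 60,"dx": 0,"dy": 0,"dz": -3.2,"twist": 0},{"jaw": 60,"dx": 0,"dy": 0,"dz": -4.2,"twist": 0},{"jaw": 60,"dx": -1,"dy": 0,"dz": -4.5,"twist": 0},{"jaw": 60,"dx": -2,"dy": 0,"dz": -4.5,"twist": 0},{"jaw": 60,"dx": -3,"dy": 0,"dz": -4.5,"twist": 0}]}}

```text
time_s: 15.93
eef_pos: [0.4343, -0.0991, 0.2733]
tool_rot: [0.607, 0.795, 0.0, 0.001]
wrist_force: [0.8, 0.0, -0.8]
width: 0.0651
grasp_force: 0.0
```

Emit:
{"op": "move_arm", "data": {"plan": [{"jaw": 60,"dx": -1.3,"dy": 0,"dz": 0,"twist": 0},{"jaw": 60,"dx": -2.6,"dy": 0,"dz": 0,"twist": 0},{"jaw": 60,"dx": -3.9,"dy": 0,"dz": 0,"twist": 0},{"jaw": 60,"dx": -5.2,"dy": 0,"dz": 0,"twist": 0},{"jaw": 60,"dx": -6.2,"dy": 0,"dz": 0,"twist": 0},{"jaw": 60,"dx": -6.8,"dy": 0,"dz": 0,"twist": 0},{"jaw": 60,"dx": -7,"dy": 0,"dz": 0,"twist": 0},{"jaw": 60,"dx": -7,"dy": 0,"dz": 0,"twist": 0}]}}

```text
time_s: 16.6
eef_pos: [0.4884, -0.3021, 0.2713]
tool_rot: [0.608, 0.794, -0.0, -0.001]
wrist_force: [0.3, 0.7, 0.1]
width: 0.0652
grasp_force: 0.0
```

```bash
python3 - <<'E'
from h import *
s,t=snap('top');s,c=snap('scene');print(s['eef_pos'],s['time_s'])
o=np.zeros((600,800,3),np.uint8)
o[:,:500]=cv2.resize(t['pixels'][118:268,176:301,::-1],None,fx=4,fy=4,interpolation=cv2.INTER_CUBIC)
o[:500,500:]=cv2.resize(c['pixels'][145:245,220:280,::-1],(300,500),interpolation=cv2.INTER_CUBIC)
cv2.imwrite('pics/v9.png',o)
E
```

```text
[ 0.48819123 -0.30092555  0.27166531] 16.65
```

View pics/v9.png

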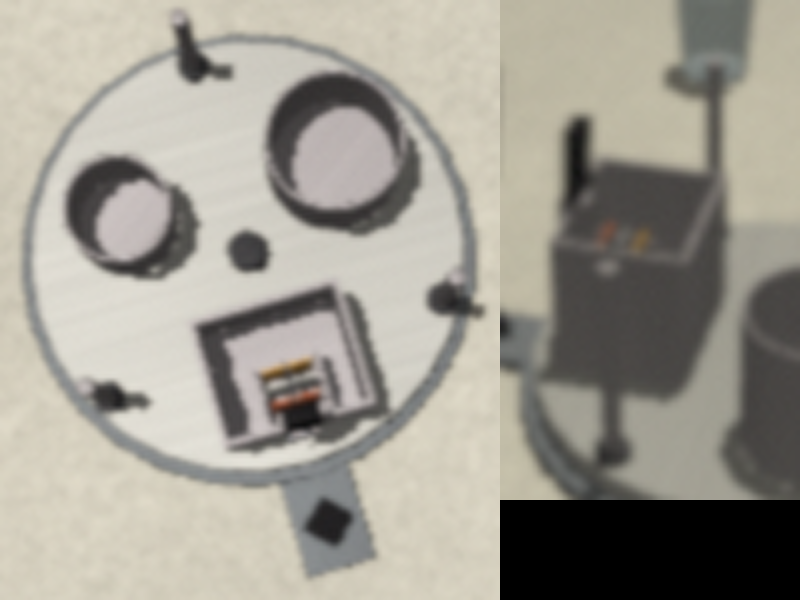

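The cage hangs upright on the outer wall, with its tab at (303,415). The post tops are unchanged at (179,15), (86,386) and (459,274), so the carousel is still lined up.

```bash
python3 -c "
from cell import workorder
print(workorder.finish_job())"
```

```text
the job is handed in; nothing more can be done
None
```

The rectangular bath is lined up with the tongue (within about 0.1° by the camera), the cage hangs upright by its hook over the bath's outer wall with the gripper clear, and I handed the job in at about 17 s; no verdict came back.

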